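Load a filter cartridge into its sprung holder

ROBOT

A 7-joint arm with a two-finger parallel gripper is mounted at the origin on the work surface. World frame = base frame: x ahead of the robot, y to its left, z up, the work surface at z = 0. Lengths are in m, angles in rad, forces in N, time in s.
With the tool pointing down it reaches from about 0.4 to 0.75 m from the base axis. Payload 19.5 kg.
Tool frame: the origin (TCP) lies at the very end of the fingers, on their centre line; the grasp point (between the pads) lies 19 mm behind it; z points along the fingers, y is the line along which they close (so a half turn about z gives the same grasp; the last joint's range is limited). The gripper opens to 85 mm and grips with 20 to 120 N. Pads are 22 mm wide; open, the fingers measure 114 mm over their backs; the gripper's body (76 mm by 85 mm) begins 54 mm behind the grasp point. The pads swing forward as they close: fully open they stand 13 mm farther back than shut.
Start: joints at [1.213, 0.707, -0.028, 1.485, 0.022, 0.951, -0.075], TCP at [0.179, -0.547, 0.231] pointing down, gripper open.
Joint ranges: [-2.71, 2.71], [-0.32, 2.16], [-1.57, 1.52], [0, 2.45], [-1.46, 4.6], [0, 2.02], [-2.83, 2.83]. Speed limits (rad/s): [1.89, 1.89, 2.57, 2.57, 3.01, 3.01, 3.01].

INTERFACE

Orientations are given as a unit quaternion [x, y, z, w].
In Python, from workcell import get_obs, capture, camera_model, sign_off, trace, landmark_of gives the robot as it stands. The module is installed in compiled form; this text tells all that it offers.
- The arm moves only by the tool apply_moves, never from a script. Its argument "commands" is a list that holds one entry, the list of rows, each a list of 4 numbers: the shift along the tool's x, y, z in cm, then the turn about the tool's z in degrees. In form: [[[tx, ty, tz, yaw], ...]]. A call has 1 to 12 rows; each row is the pose to reach, as a shift and turn from the pose commanded when the call began, along the tool's axes at that moment; what a row does not reach only later rows make up. A row lasts 1/8 s, in which the tool goes at most 62.5 mm and 10.7 degrees, less where a joint would pass 70% of its speed; a pose out of reach is approached as far as the arm can. A call with a gripper value outside its range is refused whole. "jaw" is the gripper's target within -1 to 1 (shut at 1, half-way at 0, fully open at -1), set as the call begins (left out, the last holds). The fingers move at their own pace and stop on an object; "squeeze" is the grip in N (left out, the last holds). Time passes only in rows, so rows that repeat a pose let the fingers close. It gives the time, the measured TCP pose, the force, the opening and the grip force at its end, in the units of the state.
- get_obs(): the state, without advancing time (a new reading comes with each control period).
- capture(name): name is "side" or "top"; returns (picture, depth): 420x560x3 uint8, red, green, blue; 420x560 float32, m along the optical axis (not along the pixel's ray), 0 where there is no reading.
- camera_model(name): a dict with "fx", "fy", "cx", "cy" (pixels), "xyz" and "rotation" of the camera in the world. Camera axes: x right, y up, looking along -z (the intrinsics and any distortion apply to the point x, -y, -z); pixel columns grow to the right and rows downward; lengths in m; the calibration is good to about 2 mm. A picture is of the moment at which its call begins. camera_model takes no time and is no camera call.
- sign_off(): hands the job in; it is judged then, once.
Trained networks look in the newest picture that a camera, given by its name, has taken for a name from the list of things; names that differ only in an ending like _2 or _b are one class to them, and where a whole thing is asked for, a point or a joint stands for the part that bears it (a point fixed in the world has none). Each returns a list of dicts, best first, with "conf" (0 to 1); they miss things now and then, are a little off and sometimes report something else, mostly with a low value. They report only what shows in the picture. A call takes as long as a camera call.
- trace(camera, thing): "pixels" (420x560 bool, what is visible of it).
- landmark_of(camera, thing): "xyz" ([x, y, z] in m, in the coordinates of the camera as it stood for that picture, good to about 4 mm: a listed point, or the origin of a listed thing).
The state is a dict: "time_s": time; "qpos": joint angles; "joint_vel": joint speeds; "effort": joint torques, N m; "ee_pos": TCP position; "eef_rot": TCP orientation; "ft_force": force on the tool from outside, world axes, zero at the start; "ft_torque": the same for the moment, N m; "gripper_width": finger opening in m; "grasp_force": force on a finger pad.
Only numpy, scipy, OpenCV 4.12 (cv2) and the standard library are available. Lean on these libraries where they do the work, as an engineer would, in place of code of your own. Each camera call takes 0.05 s, during which the arm holds its last target. There are 200 camera calls.

TASK

Take the fresh filter cartridge from its white rest and load it into the sprung holder, whose cradle may be clamped a few millimetres either way along its base: with its nose raised, press its plain tail end against the spring plate until the nose can pass, then tip the nose end down into its bay, so that the cartridge lies fully home and level in both V supports with its stem in the slot and the spring holding it. Press gently (the spring plate must not be rammed hard against its stop), let go, and leave the jar, beaker and bottle alone.

Things in the scene. Friction and masses are not known exactly. Their poses are not given: they have to be found in the camera images.
- cartridge_center (a point): Centre of the filter cartridge, a loose plain aluminium cylinder 30 mm thick, 140 mm long, about 0.16 kg, lying level. Own +x runs along it to the nose, where a steel stem (10 mm thick, 11 mm long) sticks out; the flat face at -x, 70 mm from this point, is the tail. Edges chamfered 2 mm. It starts in the rest, axis 45 mm above the bench, free to be gripped across its middle from above.
- rest: White plastic rest, fixed to the bench, in which the cartridge starts: base plate 170 x 80 x 10 mm with two V supports, 40 to 60 mm either side of the middle; between them it is free. Origin: centre of the underside, +x along the cartridge towards its nose.
- holder: Base plate of the sprung cartridge holder, fixed to the bench: 84 mm wide, 8 mm thick, x -145 to 107 mm; origin on the bench, +x from spring end to nose end, z up. On it an aluminium cradle (sole up to z 14 mm) is clamped up to 10 mm either way along x from its middle place; where is NOT measured: find it by touch. It carries all the parts named below.
- seat (a point): Cartridge centre when fully home, if the cradle is at its middle place: (0, 0, 50) mm in the holder's frame, same axes; the true seat is up to 10 mm off along x, exact across and in height. Seated, it is level, nose to +x. It lies in two V supports (45 degree faces, tops at z 47 mm, 23 mm out to each side), cradle x -86 to -30 and 38 to 66 mm; free between them down to the sole.
- posts (a point): Nose end of the cradle if it is at its middle place: two posts side by side, 44 mm over both, inner face at this point (cradle x 70, z 50 mm), 12 mm thick, tops at z 60 mm, with a 17 mm wide upright slot between them for the stem (slot floor z 40 mm). The spring presses the cartridge's shoulder against their inner face. Shifts with the cradle (not tracked).
- plate (a point): Centre of the spring plate's face, fully out, if the cradle is at its middle place (cradle x -64, z 50 mm; shifts with the cradle, not tracked). A steel disc 18 mm wide in front of a white block. It yields to -x with 1.2 N plus 1.2 N per mm to a hard stop at 11.5 mm (15 N). Seated: 6 mm in (8.4 N). The tipped nose clears the posts with it about 9 to 11 mm in: go by force.
- jar_center (a point): Centre of a small closed amber jar, 44 mm in diameter, 60 mm tall; a bystander.
- beaker_center (a point): Centre of a small open glass beaker, 48 mm in diameter, 60 mm tall; a bystander.
- flask_center (a point): Centre of a closed white plastic bottle, 56 mm in diameter, 105 mm tall; a bystander.

How it is judged:
By the outcome, as a careful person would: the job done as asked, in the order asked, and still so for the second after the job is handed in, with the robot touching nothing.
It also fails if it takes over 64 s, if anything falls off the work surface, if the arm or the gripper's body presses on something with over 40 N, if the wrist force passes 120 N, or if a joint passes its speed limit or range.

## Working session

There is one attempt and no reset: what is moved stays moved. The work goes in short steps, Python scripts to look and compute and a tool call to move; the robot and the scene stay as the last step left them, time stands still between calls to the robot, and variables do not carry over. Pictures are saved under pics/ and viewed, at most 10 in all, crops included, and the job is handed in when it is done.

Besides the shell and the picture viewer there is one more tool, called after ">>>" by a JSON object that holds its "fn" and its "kwargs", one argument or row to a line. apply_moves: Moves the arm, as the interface text tells. Its arguments: {"type":"object","properties":{"commands":{"type":"array","items":{"type":"array","items":{"type":"array","items":{"type":"number"}}}},"jaw":{"type":"number"},"squeeze":{"type":"number"}},"required":["commands"]}

```bash
mkdir -p pics; cat > h.py <<'E'
import numpy as np, cv2
from workcell import *
def w(cam,p):
    m=camera_model(cam); return np.array(m["rotation"]).reshape(3,3)@np.array(p)+np.array(m["xyz"])
def cloud(cam,depth):
    m=camera_model(cam); v,u=np.mgrid[:420,:560]
    P=np.stack([(u-m["cx"])/m["fx"]*depth,-(v-m["cy"])/m["fy"]*depth,-depth],-1)
    return P@np.array(m["rotation"]).reshape(3,3).T+np.array(m["xyz"])
E
python3 - <<'E'
from h import *
o=get_obs(); print({k:np.round(v,3) for k,v in o.items()})
for c in("top","side"):
    p,d=capture(c); cv2.imwrite(f"pics/{c}0.png",p[:,:,::-1]); np.save(f"{c}.npy",d)
    m=camera_model(c); print(c,m)
    for t in("cartridge_center","rest","holder","seat","posts","plate","jar_center","beaker_center","flask_center"):
        r=landmark_of(c,t)
        print(t,[(round(x["conf"],2),np.round(w(c,x["xyz"]),4).tolist()) for x in r[:2]])
E
```

```text
{'time_s': np.float64(0.0), 'qpos': array([ 1.213,  0.707, -0.028,  1.485,  0.022,  0.951, -0.075]), 'joint_vel': array([ 0.001, -0.002, -0.001,  0.   ,  0.001, -0.001, -0.001]), 'effort': array([-1.0000e-03, -8.8321e+01,  1.2340e+00, -2.3617e+01,  1.7000e-02,
        6.0000e-03,  0.0000e+00]), 'ee_pos': array([ 0.179, -0.546,  0.231]), 'eef_rot': array([ 0.988,  0.157, -0.   , -0.001]), 'ft_force': array([ 0.232, -0.497, -0.935]), 'ft_torque': array([-0.019, -0.021, -0.013]), 'grasp_force': np.float64(0.0), 'gripper_width': np.float64(0.085)}
top {'fx': 529.1952098857493, 'fy': 529.1952098857493, 'cx': 279.1842315188906, 'cy': 208.07634867140098, 'xyz': array([ 0.47129542, -0.01322784,  1.20498385]), 'rotation': array([ 0.02119956, -0.02509919, -0.70631723,  0.70713264])}Traceback (most recent call last):
  File "<stdin>", line 8, in <module>
  File "h.py", line 4, in w
    m=camera_model(cam); return np.array(m["rotation"]).reshape(3,3)@np.array(p)+np.array(m["xyz"])
                                ~~~~~~~~~~~~~~~~~~~~~~~~~~~~~~~^^^^^
ValueError: cannot reshape array of size 4 into shape (3,3)
```

```bash
sed -i 's/^import numpy.*/&\nfrom scipy.spatial.transform import Rotation as R/; s/np.array(m\["rotation"\]).reshape(3,3)/R.from_quat(m["rotation"]).as_matrix()/' h.py
python3 - <<'E'
from h import *
for c in("top","side"):
    p,d=capture(c); cv2.imwrite(f"pics/{c}0.png",p[:,:,::-1]); np.save(f"{c}.npy",d)
    m=camera_model(c); print(c,m["xyz"],m["fx"])
    for t in("cartridge_center","rest","holder","seat","posts","plate","jar_center","beaker_center","flask_center"):
        r=landmark_of(c,t)
        print(t,[(round(x["conf"],2),np.round(w(c,x["xyz"]),4).tolist()) for x in r[:2]])
E
```

```text
top [ 0.47129542 -0.01322784  1.20498385] 529.1952098857493
cartridge_center [(0.55, [0.5644, -0.2194, 0.0441])]
rest [(0.95, [0.5614, -0.2132, 0.0019])]
holder [(0.69, [0.5695, 0.2128, 0.0018])]
seat [(0.89, [0.5741, 0.2118, 0.047])]
posts [(0.83, [0.553, 0.2805, 0.0495])]
plate []
jar_center [(0.74, [0.444, -0.0094, 0.0277]), (0.32, [0.5752, 0.2156, 0.0476])]
beaker_center [(0.88, [0.5559, 0.0028, 0.0258])]
flask_center [(0.8, [0.6948, -0.0073, 0.0521]), (0.36, [0.5714, 0.2104, 0.0009])]
side [ 0.20732647 -0.35619519  0.69570806] 384.95402430020454
cartridge_center [(0.83, [0.5583, -0.2213, 0.0414]), (0.39, [0.4413, -0.0074, 0.0271])]
rest [(0.65, [0.5618, -0.216, 0.0003])]
holder [(0.56, [0.5716, 0.2074, -0.0003])]
seat [(0.85, [0.5757, 0.2107, 0.0511]), (0.37, [0.5704, 0.2107, 0.0017])]
posts [(0.58, [0.5535, 0.282, 0.0498])]
plate [(0.95, [0.5853, 0.1476, 0.0496])]
jar_center [(0.96, [0.4464, -0.0123, 0.0254])]
beaker_center [(0.59, [0.5563, 0.0069, 0.0285])]
flask_center [(0.78, [0.6907, -0.0098, 0.0514])]
```

View pics/top0.png

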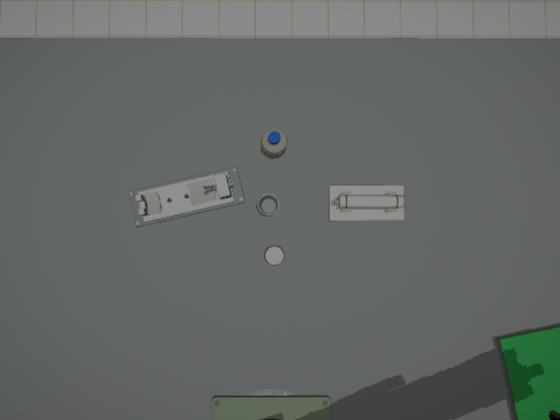

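View pics/side0.png

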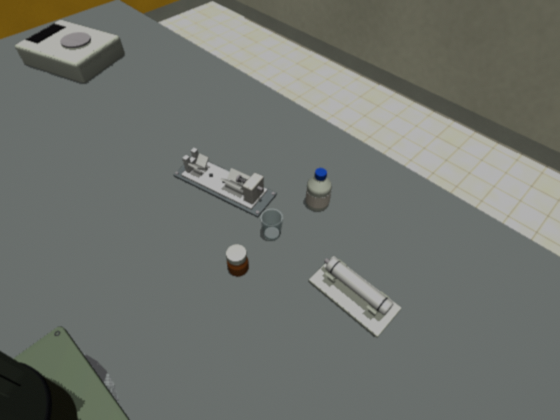

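Top view: the rest and cartridge are at px (367,203) with the stem to the left (+y). The holder is at (187,197), plate end on the right and posts on the left at (145,203). The bystanders sit between them. Next I'll refine the axes.

```bash
python3 - <<'E'
from h import *
def rect(P,name):
    (c,s,a)=cv2.minAreaRect(P[:,:2].astype(np.float32)*1000); print(name,np.round(c,1),np.round(s,1),round(a,1))
ims={}
for c in("top","side"):
    d=np.load(c+".npy"); capture(c); C=cloud(c,d)
    for t in("cartridge_center","rest","holder"):
        r=trace(c,t)
        if not r: print(c,t,"none"); continue
        M=r[0]["pixels"]&(d>0); P=C[M]; print(c,t,r[0]["conf"],len(P))
        if t=="holder":
            rect(P[P[:,2]<.02],"base")
            a=np.deg2rad(103.5); e=np.array([np.cos(a),np.sin(a)]); n=np.array([-e[1],e[0]])
            Q=P[P[:,2]>.052]; 
            q=(Q[:,:2]-[.5695,.2118]); print("x-hist z>52:",np.histogram(q@e*1000,np.arange(-150,120,6)))
        if t=="rest": rect(P[P[:,2]<.02],"restbase")
        if t=="cartridge_center":
            Q=P[(P[:,2]>.045)]; rect(Q,"cart"); m=Q[:,:2].mean(0); v=np.linalg.svd(Q[:,:2]-m)[2][0]; print(m,v,np.rad2deg(np.arctan2(v[1],v[0])),np.percentile(Q[:,2],[50,95,99]))
            s=(Q[:,:2]-m)@v; print(s.min(),s.max())
E
```

```text
top cartridge_center 0.74 923
cart [ 561.8 -214.8] [ 29.2 149.6] 0.0
[ 0.5615124  -0.21741337] [ 0.00541333 -0.99998535] -89.68983768431178 [0.05682519 0.06164508 0.06387943]
-0.07737988359539638 0.07221077492369653
top rest 0.7 1539
restbase [ 561.  -216.7] [167.8  79.9] 90.0
top holder 0.74 4130
base [576.  191.6] [ 86.8 253.7] 13.0
x-hist z>52: (array([ 0,  0,  3,  4, 45, 65, 63, 67, 46, 11,  5,  9,  9, 16,  1,  1,  1,
        1,  0,  0,  0,  0,  0,  0,  0,  0,  0,  0,  0,  0,  0,  0,  1,  1,
        0,  1, 41, 34,  4,  0,  0,  0,  0,  0]), array([-150, -144, -138, -132, -126, -120, -114, -108, -102,  -96,  -90,
        -84,  -78,  -72,  -66,  -60,  -54,  -48,  -42,  -36,  -30,  -24,
        -18,  -12,   -6,    0,    6,   12,   18,   24,   30,   36,   42,
         48,   54,   60,   66,   72,   78,   84,   90,   96,  102,  108,
        114]))
side cartridge_center 0.73 1146
cart [ 560.1 -215. ] [ 27.9 148.5] 0.6
[ 0.55689247 -0.22324528] [ 0.01151946 -0.99993365] -89.33996870164012 [0.05723524 0.06058557 0.06151932]
-0.08252855434692868 0.06602557146623544
side rest 0.89 1956
restbase [ 560.6 -215.9] [ 79.2 170.1] 0.3
side holder 0.82 3017
base [582.8 198.4] [104.  262.1] 12.6
x-hist z>52: (array([ 0,  0,  2,  6, 61, 53, 51, 55, 38,  0,  9,  7,  6, 17,  1,  0,  0,
        0,  0,  0,  0,  0,  0,  0,  0,  0,  0,  0,  0,  0,  0,  0,  0,  0,
        0,  0, 37, 25,  8,  0,  0,  0,  0,  0]), array([-150, -144, -138, -132, -126, -120, -114, -108, -102,  -96,  -90,
        -84,  -78,  -72,  -66,  -60,  -54,  -48,  -42,  -36,  -30,  -24,
        -18,  -12,   -6,    0,    6,   12,   18,   24,   30,   36,   42,
         48,   54,   60,   66,   72,   78,   84,   90,   96,  102,  108,
        114]))
```

>>> {"fn": "apply_moves", "kwargs": {
  "commands": [
    [[12,-5,2,-18],[24,-10.5,4,-36],[36,-16,6,-54],[46.9,-20.6,8,-72],[46.9,-20.6,8,-72],[46.9,-20.6,8,-72],[46.9,-20.6,8,-72],[46.9,-20.6,8,-72],[46.9,-20.6,8,-72],[46.9,-20.6,8,-72],[46.9,-20.6,8,-72]]
  ],
  "jaw": -1,
  "squeeze": 25
}}

```text
time_s: 2.88
ee_pos: [0.5595, -0.2066, 0.1515]
eef_rot: [0.707, 0.707, -0.0, 0.0]
ft_force: [-0.1, 0.7, 0.2]
gripper_width: 0.0854
grasp_force: 0.0
```

>>> {"fn": "apply_moves", "kwargs": {
  "commands": [
    [[0.1,0.1,5,0],[0.1,0.1,10,0],[0.1,0.1,12.8,0],[0.1,0.1,12.8,0],[0.1,0.1,12.8,0]]
  ]
}}

```text
time_s: 3.5
ee_pos: [0.5617, -0.2049, 0.0248]
eef_rot: [0.707, 0.707, 0.0, 0.001]
ft_force: [0.4, -0.4, 1.4]
gripper_width: 0.0854
grasp_force: 0.0
```

>>> {"fn": "apply_moves", "kwargs": {
  "commands": [
    [[0,0,0,0],[0,0,0,0],[0,0,0,0],[0,0,0,0],[0,0,0,0],[0,0,0,0],[0,0,0,0],[0,0,0,0]]
  ],
  "jaw": 1
}}

```text
time_s: 4.5
ee_pos: [0.5623, -0.2041, 0.0238]
eef_rot: [0.706, 0.708, 0.001, 0.001]
ft_force: [6.0, 0.5, 5.5]
gripper_width: 0.0295
grasp_force: 25.5
```

>>> {"fn": "apply_moves", "kwargs": {
  "commands": [
    [[0,0,-3,0],[0,0,-6,0],[-5,0,-6,0],[-10.5,0,-6,0],[-10.5,0,-6,0],[-10.5,0,-6,0],[-10.5,0,-6,0]]
  ]
}}

```text
time_s: 5.38
ee_pos: [0.5618, -0.3078, 0.0832]
eef_rot: [0.706, 0.708, 0.0, -0.0]
ft_force: [0.5, 0.6, -1.7]
gripper_width: 0.0295
grasp_force: 25.5
```

```bash
cat > tilt.py <<'E'
from h import *
import sys
# cartridge line in the vertical plane through the tool x axis, from both cameras' depth
def tilt(tag):
    o=get_obs(); p0=np.array(o["ee_pos"]); X=R.from_quat(o["eef_rot"]).apply([1,0,0]); X[2]=0; X/=np.linalg.norm(X); Y=np.array([X[1],-X[0],0])
    for c in("top","side"):
        p,d=capture(c); cv2.imwrite(f"pics/{c}{tag}.png",p[:,:,::-1]); C=cloud(c,d)-p0
        r=trace(c,"cartridge_center")
        if not r: print(c,"none"); continue
        M=r[0]["pixels"]&(d>0); P=C[M]; s=P@X*1000; y=P@Y*1000; z=(P[:,2]+p0[2])*1000
        print(c,round(r[0]["conf"],2),"s range",np.round(np.percentile(s,[1,99]),1))
        for a in range(-110,110,15):
            k=(s>a)&(s<a+15)&(abs(y)<20)
            if k.sum()>4: print(a+7,k.sum(),"ztop",round(np.percentile(z[k],92),1),"y",round(np.median(y[k]),1))
tilt(sys.argv[1])
E
python3 tilt.py 1
```

```text
top 0.69 s range [ 9.9 62.5]
17 84 ztop 120.6 y -2.2
32 98 ztop 121.5 y -1.8
47 117 ztop 120.4 y -0.2
62 22 ztop 110.7 y -1.3
side 0.6 s range [-82.7  60.9]
-88 47 ztop 119.1 y -6.5
-73 199 ztop 119.0 y -7.5
-58 186 ztop 118.9 y -7.2
-43 187 ztop 118.8 y -7.6
-28 182 ztop 119.3 y -7.7
-13 69 ztop 119.3 y -9.7
17 49 ztop 119.4 y -10.3
32 153 ztop 119.5 y -7.5
47 142 ztop 119.5 y -7.3
62 25 ztop 110.2 y -2.7
```

>>> {"fn": "apply_moves", "kwargs": {
  "commands": [
    [[0,0,3,0],[0,0,5.6,0],[0,0,5.9,0],[0,0,6.1,0],[0,0,6.3,0]]
  ]
}}

```text
time_s: 6.2
ee_pos: [0.5622, -0.3093, 0.0213]
eef_rot: [0.707, 0.708, 0.0, 0.001]
ft_force: [1.9, -1.2, 3.0]
gripper_width: 0.0291
grasp_force: 26.3
```

>>> {"fn": "apply_moves", "kwargs": {
  "commands": [
    [[0,0,0.2,0],[0,0,0.4,0],[0,0,0.6,0],[0,0,0.65,0]]
  ]
}}

```text
time_s: 6.7
ee_pos: [0.5621, -0.3095, 0.0142]
eef_rot: [0.707, 0.708, 0.0, 0.001]
ft_force: [3.5, -3.2, 6.9]
gripper_width: 0.0293
grasp_force: 27.5
```

```bash
python3 tilt.py 2
```

```text
top 0.5 s range [12.2 61.7]
17 72 ztop 57.3 y -2.9
32 91 ztop 61.8 y -1.8
47 102 ztop 62.4 y -1.7
62 17 ztop 59.9 y 0.3
side 0.74 s range [-83.5  58.1]
-88 45 ztop 29.4 y -5.5
-73 164 ztop 32.9 y -8.7
-58 154 ztop 36.3 y -7.3
-43 154 ztop 40.1 y -7.1
-28 153 ztop 44.4 y -7.1
-13 63 ztop 46.6 y -10.9
17 46 ztop 57.2 y -11.4
32 152 ztop 60.5 y -7.5
47 121 ztop 62.4 y -7.1
62 22 ztop 57.2 y -1.7
```

>>> {"fn": "apply_moves", "kwargs": {
  "commands": [
    [[0,0,-6,0],[0,0,-12,0],[3,0,-17,0],[9,0,-18.5,-2],[15,0.1,-18.5,-4],[21,0.2,-18.5,-6],[27,0.3,-18.5,-8],[33,0.3,-18.5,-10],[39,0.3,-18.5,-12],[45,0.3,-18.5,-13],[51,0.3,-18.5,-13],[54.9,0.3,-18.5,-13]]
  ]
}}

```text
time_s: 8.4
ee_pos: [0.5625, 0.2428, 0.1985]
eef_rot: [0.621, 0.784, -0.0, -0.001]
ft_force: [0.9, -1.1, -1.8]
gripper_width: 0.0297
grasp_force: 26.5
```

>>> {"fn": "apply_moves", "kwargs": {
  "commands": [
    [[0,0,4,0],[0,0,8,0],[0,0,9,0],[0,0,9,0],[0,0,9,0]]
  ]
}}

```text
time_s: 9.02
ee_pos: [0.5642, 0.2402, 0.1103]
eef_rot: [0.622, 0.783, 0.001, 0.0]
ft_force: [0.2, -0.1, -1.7]
gripper_width: 0.029
grasp_force: 26.5
```

```bash
python3 tilt.py 3; python3 - <<'E'
from h import *
o=get_obs(); X=R.from_quat(o["eef_rot"]).apply([1,0,0]); print(o["ee_pos"],np.rad2deg(np.arctan2(X[1],X[0])))
a=np.deg2rad(103);e=np.array([np.cos(a),np.sin(a)]);n=np.array([-e[1],e[0]]);q=o["ee_pos"][:2]-np.array([.5717,.2101]);print(q@e,q@n,o["ft_force"])
i=cv2.imread("pics/side3.png")[100:260,130:330]; cv2.imwrite("pics/s3c.png",cv2.resize(i,None,fx=3.5,fy=3.5,interpolation=2))
E
```

```text
top 0.79 s range [-86.6 -28.6]
-88 47 ztop 127.2 y -3.1
-73 114 ztop 130.5 y -3.8
-58 110 ztop 134.1 y -4.2
-43 113 ztop 137.8 y -3.1
-28 43 ztop 140.0 y 0.5
side 0.94 s range [-85.1  69.5]
-88 67 ztop 125.6 y -5.2
-73 98 ztop 129.8 y -9.0
-58 90 ztop 133.0 y -10.0
-43 95 ztop 136.9 y -9.7
-28 92 ztop 140.5 y -9.1
-13 87 ztop 144.4 y -7.7
2 28 ztop 147.5 y 1.6
[0.56395672 0.24000744 0.10959352] 103.0838900745266
0.030882773673220763 0.0008171069990697194 [-0.40302906  0.45872044 -1.34052526]
```

View pics/s3c.png

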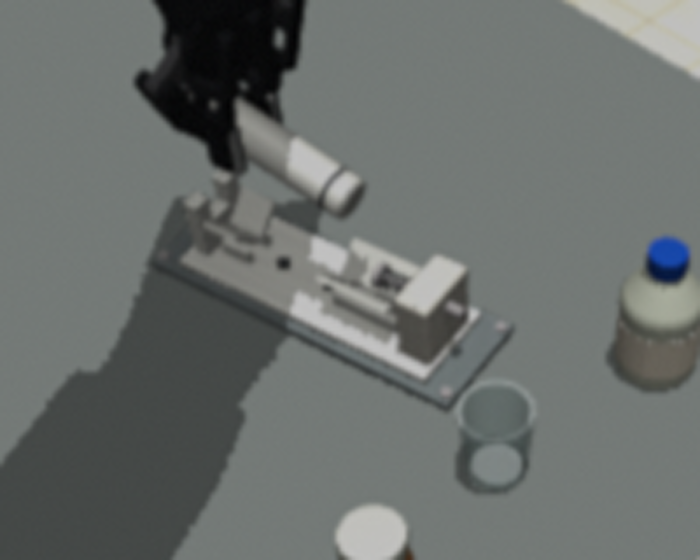

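The held cartridge has its tail (crop px 345,190) above the rear V, in front of the spring block (435,300). The posts are under the gripper at (205,210). Descending.

>>> {"fn": "apply_moves", "kwargs": {
  "commands": [
    [[0,0.1,3,0],[0,0.1,5,0],[0,0.1,5.5,0],[0,0.1,5.5,0],[0,0.1,5.5,0]]
  ]
}}

```text
time_s: 9.85
ee_pos: [0.5651, 0.2403, 0.0548]
eef_rot: [0.622, 0.783, 0.001, 0.0]
ft_force: [0.3, -0.5, -1.8]
gripper_width: 0.0288
grasp_force: 26.5
```

>>> {"fn": "apply_moves", "kwargs": {
  "commands": [
    [[-0.2,0,0,0],[-0.4,0,0,0],[-0.5,0,0,0],[-0.5,0,0,0],[-0.5,0,0,0]]
  ]
}}

```text
time_s: 10.48
ee_pos: [0.5658, 0.2354, 0.0538]
eef_rot: [0.622, 0.783, 0.0, -0.0]
ft_force: [1.2, 1.1, -1.9]
gripper_width: 0.029
grasp_force: 26.5
```

>>> {"fn": "apply_moves", "kwargs": {
  "commands": [
    [[-0.1,0,0,0],[-0.2,0,0,0],[-0.3,0,0,0],[-0.3,0,0,0],[-0.3,0,0,0]]
  ]
}}

```text
time_s: 11.1
ee_pos: [0.5664, 0.2324, 0.0538]
eef_rot: [0.622, 0.783, -0.0, -0.0]
ft_force: [0.5, 0.0, -2.3]
gripper_width: 0.0292
grasp_force: 26.5
```

>>> {"fn": "apply_moves", "kwargs": {
  "commands": [
    [[-0.1,0,0,0],[-0.2,0,0,0],[-0.3,0,0,0],[-0.3,0,0,0],[-0.3,0,0,0]]
  ]
}}

```text
time_s: 11.72
ee_pos: [0.5671, 0.2296, 0.0539]
eef_rot: [0.622, 0.783, 0.0, -0.0]
ft_force: [-1.4, 1.7, -0.8]
gripper_width: 0.0289
grasp_force: 26.6
```

>>> {"fn": "apply_moves", "kwargs": {
  "commands": [
    [[-0.1,0,0,0],[-0.2,0,0,0],[-0.2,0,0,0],[-0.2,0,0,0]]
  ]
}}

```text
time_s: 12.22
ee_pos: [0.5676, 0.2277, 0.0539]
eef_rot: [0.622, 0.783, 0.0, -0.0]
ft_force: [-1.8, 3.2, -1.8]
gripper_width: 0.029
grasp_force: 26.6
```

>>> {"fn": "apply_moves", "kwargs": {
  "commands": [
    [[0,0,0.15,0],[0,0,0.3,0],[0,0,0.4,0],[0,0,0.4,0]]
  ]
}}

```text
time_s: 12.72
ee_pos: [0.5677, 0.2276, 0.0498]
eef_rot: [0.622, 0.783, 0.0, -0.0]
ft_force: [-1.7, 4.1, 1.8]
gripper_width: 0.0295
grasp_force: 26.6
```

>>> {"fn": "apply_moves", "kwargs": {
  "commands": [
    [[0,0,0.1,0],[0,0,0.2,0],[0,0,0.2,0],[0,0,0.2,0]]
  ]
}}

```text
time_s: 13.22
ee_pos: [0.5676, 0.2275, 0.0478]
eef_rot: [0.622, 0.783, -0.0, -0.0]
ft_force: [-1.7, 4.5, 1.2]
gripper_width: 0.0294
grasp_force: 26.4
```

>>> {"fn": "apply_moves", "kwargs": {
  "commands": [
    [[-0.15,0,0,0],[-0.3,0,0,0],[-0.4,0,0,0],[-0.5,0,0,0],[-0.5,0,0,0],[-0.5,0,0,0]]
  ]
}}

```text
time_s: 13.98
ee_pos: [0.5685, 0.2236, 0.0479]
eef_rot: [0.622, 0.783, 0.001, -0.0]
ft_force: [-3.0, 9.4, 1.4]
gripper_width: 0.0291
grasp_force: 26.5
```

>>> {"fn": "apply_moves", "kwargs": {
  "commands": [
    [[-0.1,0,0,0],[-0.2,0,0,0],[-0.2,0,0,0],[-0.2,0,0,0]]
  ]
}}

```text
time_s: 14.48
ee_pos: [0.5689, 0.222, 0.048]
eef_rot: [0.622, 0.783, 0.001, -0.001]
ft_force: [-3.2, 10.2, 2.0]
gripper_width: 0.0293
grasp_force: 26.6
```

>>> {"fn": "apply_moves", "kwargs": {
  "commands": [
    [[-0.1,0,0,0],[-0.15,0,0,0],[-0.15,0,0,0],[-0.15,0,0,0]]
  ],
  "squeeze": 35
}}

```text
time_s: 14.98
ee_pos: [0.5691, 0.2209, 0.048]
eef_rot: [0.622, 0.783, 0.001, -0.001]
ft_force: [-3.6, 12.1, 2.2]
gripper_width: 0.0289
grasp_force: 34.3
```

```bash
python3 tilt.py 4; python3 - <<'E'
from h import *
for k in range(4):
    capture("side"); o=get_obs(); print(o["ee_pos"],o["ft_force"],o["ft_force"][:2]@[-.225,.974])
i=cv2.imread("pics/side4.png")[120:240,150:310]; cv2.imwrite("pics/s4c.png",cv2.resize(i,None,fx=4.5,fy=4.5,interpolation=2))
E
```

```text
top none
side 0.64 s range [-85.3   2.4]
-88 45 ztop 69.2 y -7.6
-73 76 ztop 71.5 y -9.4
-58 75 ztop 74.1 y -9.3
-43 70 ztop 77.3 y -8.5
-28 81 ztop 79.6 y -10.0
-13 70 ztop 83.4 y -7.7
2 20 ztop 84.7 y 2.0
[0.56912401 0.22083667 0.04803652] [-5.08678482 11.83800399  3.15479451] 12.674742468101234
[0.56914115 0.22086955 0.04804744] [-4.88449408 11.79557683  3.15970676] 12.587902998206259
[0.56916207 0.22082146 0.04805351] [-4.58825444 12.12745075  2.91129032] 12.844494280505637
[0.56914251 0.22084881 0.0480402 ] [-3.64681343 11.30602645  2.8162996 ] 11.832602785050963
```

View pics/s4c.png

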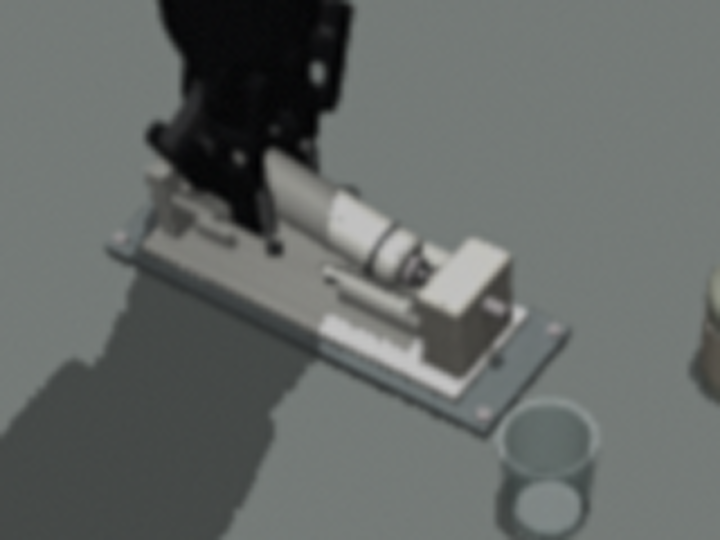

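Cartridge nose-up (about 11°), tail on the spring plate at crop px (415,262), with about 12.5 N. Now half a millimetre more, then lowering.

>>> {"fn": "apply_moves", "kwargs": {
  "commands": [
    [[-0.07,0,0,0],[-0.07,0,0.1,0],[-0.07,0,0.2,0],[-0.07,0,0.3,0],[-0.07,0,0.4,0],[-0.07,0,0.4,0]]
  ]
}}

```text
time_s: 16.12
ee_pos: [0.5693, 0.2203, 0.044]
eef_rot: [0.621, 0.783, 0.001, -0.001]
ft_force: [-4.5, 12.9, 1.6]
gripper_width: 0.029
grasp_force: 34.3
```

>>> {"fn": "apply_moves", "kwargs": {
  "commands": [
    [[0,0,0.1,0],[0,0,0.2,0],[0,0,0.3,0],[0,0,0.4,0],[0,0,0.4,0]]
  ]
}}

```text
time_s: 16.75
ee_pos: [0.5692, 0.2203, 0.0399]
eef_rot: [0.621, 0.783, 0.001, -0.001]
ft_force: [-3.7, 13.3, 2.1]
gripper_width: 0.0286
grasp_force: 34.3
```

>>> {"fn": "apply_moves", "kwargs": {
  "commands": [
    [[0.05,0,0.1,0],[0.05,0,0.2,0],[0.05,0,0.3,0],[0.05,0,0.4,0],[0.05,0,0.5,0],[0.05,0,0.5,0]]
  ]
}}

```text
time_s: 17.5
ee_pos: [0.5691, 0.2205, 0.0349]
eef_rot: [0.622, 0.783, 0.001, -0.001]
ft_force: [-3.4, 12.1, 0.5]
gripper_width: 0.0286
grasp_force: 34.4
```

>>> {"fn": "apply_moves", "kwargs": {
  "commands": [
    [[0,0,0.1,0],[0,0,0.2,0],[0,0,0.3,0],[0,0,0.35,0],[0,0,0.35,0]]
  ]
}}

```text
time_s: 18.12
ee_pos: [0.5692, 0.2205, 0.0315]
eef_rot: [0.622, 0.783, 0.001, -0.001]
ft_force: [-3.6, 11.1, 1.6]
gripper_width: 0.0288
grasp_force: 34.6
```

>>> {"fn": "apply_moves", "kwargs": {
  "commands": [
    [[0,0,0.1,0],[0,0,0.15,0],[0,0,0.2,0],[0,0,0.2,0]]
  ]
}}

```text
time_s: 18.62
ee_pos: [0.5694, 0.2206, 0.0297]
eef_rot: [0.622, 0.783, 0.001, -0.001]
ft_force: [-4.4, 11.0, 5.0]
gripper_width: 0.0289
grasp_force: 34.7
```

>>> {"fn": "apply_moves", "kwargs": {
  "commands": [
    [[0,0,0.05,0],[0,0,0.1,0],[0,0,0.15,0],[0,0,0.15,0]]
  ]
}}

```text
time_s: 19.12
ee_pos: [0.5696, 0.2205, 0.0285]
eef_rot: [0.622, 0.783, 0.001, -0.0]
ft_force: [-4.2, 9.4, 11.4]
gripper_width: 0.0287
grasp_force: 35.2
```

>>> {"fn": "apply_moves", "kwargs": {
  "commands": [
    [[0.1,0,0,0],[0.2,0,0,0],[0.3,0,0,0],[0.35,0,0,0],[0.35,0,0,0]]
  ]
}}

```text
time_s: 19.75
ee_pos: [0.5692, 0.2226, 0.0285]
eef_rot: [0.622, 0.783, 0.0, 0.0]
ft_force: [-2.9, 2.7, 11.4]
gripper_width: 0.0289
grasp_force: 35.2
```

```bash
python3 tilt.py 5
```

```text
top 0.56 s range [-85.  -37.8]
-88 28 ztop 65.7 y -2.9
-73 96 ztop 66.3 y -3.2
-58 98 ztop 65.2 y -2.8
-43 76 ztop 66.5 y -2.0
side 0.61 s range [-83.4   0.5]
-88 40 ztop 64.1 y -7.2
-73 76 ztop 66.3 y -9.2
-58 72 ztop 65.2 y -10.4
-43 77 ztop 65.2 y -9.1
-28 71 ztop 65.0 y -8.7
-13 61 ztop 65.6 y -8.5
2 17 ztop 65.4 y 2.4
```

>>> {"fn": "apply_moves", "kwargs": {
  "commands": [
    [[0,0,0,0],[0,0,0,0],[0,0,0,0],[0,0,0,0],[0,0,0,0],[0,0,0,0]]
  ],
  "jaw": -0.5
}}

```text
time_s: 20.7
ee_pos: [0.5688, 0.2224, 0.0278]
eef_rot: [0.622, 0.783, 0.0, -0.0]
ft_force: [0.0, -0.3, -0.5]
gripper_width: 0.064
grasp_force: 0.0
```

>>> {"fn": "apply_moves", "kwargs": {
  "commands": [
    [[0,0,-2,0],[0,0,-6,0],[0,0,-12,0],[-5,0,-17,0],[-11,0,-17,0],[-17,0,-17,0],[-23,0,-17,0],[-23,0,-17,0],[-23,0,-17,0]]
  ]
}}

```text
time_s: 21.82
ee_pos: [0.6208, -0.0009, 0.1988]
eef_rot: [0.622, 0.783, 0.001, -0.0]
ft_force: [-0.3, 0.3, -0.4]
gripper_width: 0.064
grasp_force: 0.0
```

```bash
python3 - <<'E'
from h import *
print(get_obs()["ft_force"])
a=np.deg2rad(103);e=np.array([np.cos(a),np.sin(a)]);n=np.array([-e[1],e[0]])
out=[]
for c in("top","side"):
    p,d=capture(c); C=cloud(c,d); i=p[:,:,::-1]
    i=i[150:240,110:260] if c=="top" else i[130:220,160:310]
    out.append(cv2.resize(i,None,fx=3.3,fy=3.3,interpolation=2))
    r=trace(c,"cartridge_center"); print(c,[x["conf"] for x in r])
    P=C[r[0]["pixels"]&(d>0)]; q=P[:,:2]-[.5717,.2101]; s=q@e*1000; y=q@n*1000; z=P[:,2]*1000
    print(np.percentile(s,[1,99]))
    for b in range(-80,90,16):
        k=(s>b)&(s<b+16)
        if k.sum()>4: print(b+8,k.sum(),round(np.percentile(z[k],92),1),round(np.median(y[k]),1))
    l=landmark_of(c,"cartridge_center"); print([(x["conf"],w(c,x["xyz"])) for x in l[:1]])
cv2.imwrite("pics/fin.png",np.vstack(out))
E
```

```text
[-0.31407171  0.31479935 -0.35317211]
top [0.63]
[-69.90479145  73.3544995 ]
-72 47 65.7 1.3
-56 95 67.2 2.4
-40 102 66.7 2.2
-24 101 66.2 1.8
-8 96 66.3 2.1
8 98 66.0 2.0
24 103 65.8 2.2
40 97 65.8 2.5
56 96 65.6 2.4
72 37 64.4 1.7
[(0.85, array([0.56958935, 0.21043587, 0.04538893]))]
side [0.56]
[-69.73280672  67.60223785]
-72 56 64.7 7.1
-56 82 65.7 9.9
-40 82 65.5 8.4
-24 73 65.4 9.1
-8 76 65.7 9.0
8 75 65.7 10.1
24 77 66.0 8.4
40 72 65.3 8.9
56 69 64.9 9.5
72 25 64.4 6.9
[(0.61, array([0.5705799 , 0.20832768, 0.04953236]))]
```

View pics/fin.png

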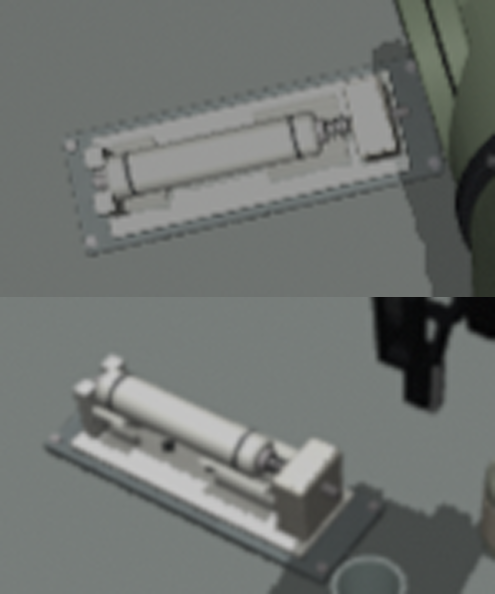

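The cartridge lies level. Its shoulder is against the posts with the stem in the slot (px 97,178), and the spring is on the tail (px 325,128). The gripper is clear, so I'm handing in.

```bash
python3 -c "
from workcell import *
print(sign_off())"
```

```text
the job is handed in; nothing more can be done
None
```

The cartridge is loaded in the sprung holder and the job is handed in at about 22 s; in the last pictures it lay level in both V supports, stem in the slot and spring on the tail, after a peak push of about 14 N with the gripper then clear and the jar, beaker and bottle not touched.

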